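# Close and pin the column heater block

### The arm

A 6-joint arm with a two-finger parallel gripper is mounted at the origin on the work surface. World frame = base frame: x ahead of the robot, y to its left, z up, the work surface at z = 0. Lengths are in m, angles in rad, forces in N, time in s.
With the tool pointing down it reaches from about 0.375 to 0.9 m from the base axis. Payload 3.1 kg.
Tool frame: the origin (TCP) lies at the very end of the fingers, on their centre line; the grasp point (between the pads) lies 19 mm behind it; x points along the fingers, z is the direction in which the jaws open and shut, and the axes are right-handed (so a half turn about x gives the same grasp; the last joint's range is limited). The gripper opens to 87 mm and grips with 3 to 60 N. Pads are 19 mm wide; open, the fingers measure 117 mm over their backs; the gripper's body (75 mm by 190 mm) begins 51 mm behind the grasp point.
Start: joints at [-1.468, 0.527, 1.433, -0, 1.181, -0.178], TCP at [0.174, -0.6, 0.223] pointing down, gripper open.
Joint ranges: [-3.08, 3.08], [-0.75, 2.2], [0.22, 2.44], [-1.43, 4.57], [0, 2.65], [-2.85, 2.85]. Speed limits (rad/s): [2.79, 2.79, 3.14, 3.14, 3.14, 3.14].

### API

Orientations are given as a unit quaternion [x, y, z, w].
In Python, from rig import get_obs, vision, hand_in gives the robot as it stands. The module is installed in compiled form; this text tells all that it offers.
- The arm moves only by the tool step_arm, never from a script. Its arguments are lists of equal length, an entry for each row: "slide": the shift along the world's x, y, z scaled (see below), a list of three; "turn": the turn, a rotation vector about the world's x, y, z scaled (see below), a list of three. In form: {"slide": [[dx, dy, dz], ...], "turn": [[wx, wy, wz], ...]}. A call has 1 to 12 rows; each row is the pose to reach, as a shift and turn from the pose commanded when the call began, turning the shorter way round; what a row does not reach only later rows make up. The controller multiplies each number of a shift by 0.1 m and each number of a turn by 2 pi rad. A row lasts 1/10 s, in which the tool goes at most 50 mm and 8.59 degrees, less where a joint would pass 70% of its speed; a pose out of reach is approached as far as the arm can. A call with a number of a shift or a turn outside -1 to 1 is refused whole. A call with a gripper value outside its range is refused whole. "jaw" is the opening, from 0 (shut) to 1 (fully open), set as the call begins (left out, the last holds). The fingers move at their own pace and stop on an object; "newtons" is the grip in N (left out, the last holds). Time passes only in rows, so rows that repeat a pose let the fingers close. It gives the time, the measured TCP pose, the force and the opening at its end, in the units of the state.
- get_obs(): the state, without advancing time (a new reading comes with each control period).
- vision.camera(name): name is "scene" or "top"; returns a dict with "image" (384x512x3 uint8, red, green, blue), "depth" (384x512 float32, m along the optical axis (not along the pixel's ray), 0 where there is no reading), "mtx" (3x3 intrinsics, pixels), "T" (4x4, takes a point from camera to world coordinates). Camera axes: x right, y down, z forward; pixel columns grow to the right and rows downward; lengths in m; the calibration is good to about 2 mm. A picture is of the moment at which its call begins.
- hand_in(): hands the job in, once; it reports no verdict.
Trained networks look in a picture, given as the dict that the camera call returned (one of the last four; its "shot" number tells which), for a name from the list of things; names that differ only in an ending like _2 or _b are one class to them, and where a whole thing is asked for, a point or a joint stands for the part that bears it (a point fixed in the world has none). Each returns a list of dicts, best first, with "p" (0 to 1); they miss things now and then, are a little off and sometimes report something else, mostly with a low value. They report only what shows in the picture. A call takes as long as a camera call. They do not tell look-alikes from the thing itself.
- vision.silhouettes(picture, thing): "mask" (384x512 bool, what is visible of it) and "centre" ([column, row] in pixels, amid what is visible of it).
- vision.spot_point(picture, thing): "centre" ([column, row] in pixels: a listed point, or the origin of a listed thing).
The state is a dict: "time": time; "q": joint angles; "joint_velocities": joint speeds; "joint_torque": joint torques, N m; "position": TCP position; "tool_rot": TCP orientation; "ft_force": force on the tool from outside, world axes, zero at the start; "moment": the same for the moment, N m; "grip_width": finger opening in m.
Only numpy, scipy, OpenCV 4.12 (cv2) and the standard library are available. Lean on these libraries where they do the work, as an engineer would, in place of code of your own. Each camera call takes 0.05 s, during which the arm holds its last target.

### The job

The column already lies in its groove in the open aluminium heater block. Swing the hinged upper half down over it, take the plain steel locating pin with the wide collar from the white stand, push it down through the holes of both front lugs until its collar sits on the upper lug, and press so that the halves, which are sprung apart, are fully shut. Do not let go: finish while still holding the pin down and the block pressed shut with it, so that I can do up the clamp screws; leave the other things on the bench where they are.

Things in the scene. Friction and masses are not known exactly. Their poses are not given: they have to be found in the camera images.
- block: Lower half of the aluminium heater block on a dark foot, fixed. Origin: on the bench under the block's centre; z up, x along the hinge, +y to the hinge, -y to the pin lug. Foot 118 (x) x 150 (y) x 8 mm; block 90 x 88 mm, its top (parting plane) 44 mm up. The pin lug on the -y side is 36 (x) x 32 (y) mm, 20 mm thick, top flush with the parting plane, 16 mm of air beneath it.
- lid (a joint): Angle of the upper half, rad: 0 = fully shut, grows as it opens, 1.57 = upright; starts at 1.25 to 1.85. Friction hinge (0.22 N m): stays where left, does not fall. Two small sprung lift pins hold the halves apart: let go, the upper half stands ajar at 0.06; pressing it fully shut takes a steady 6 to 11 N down at the pin hole, else it springs back to 0.06.
- lid_hinge (a point): On the hinge axis, half-way along it: 47 mm to +y of the block's origin, 44 mm above the bench. The upper half: 0.35 kg, 90 mm along the hinge, reaching 92 mm out from it, 18 mm thick outward from the parting plane (which holds the axis). Two captive screw heads, 13 mm wide, 9 mm high, stand on its outer face 36 mm to each side of the middle, 80 mm from the hinge.
- upper_hole (a point): Centre of the outer (upper when shut) mouth of the hole in the upper half's lug, 108 mm out from the hinge axis; moves with the upper half; z axis = its outward normal (up when shut), y axis towards the hinge. Lug 36 mm wide, 92 to 124 mm from the hinge, 14 mm thick outward from the parting plane. Hole 14.5 mm, straight through, edge bevelled 1.5 mm.
- lower_hole (a point): Centre of the upper mouth of the pin hole in the lower lug: 14 mm wide, vertical, straight through 20 mm, edge bevelled 1.5 mm; 61 mm to -y of the block's origin, 44 mm above the bench. With the halves shut it lies 14 mm straight below upper_hole.
- groove (a point): Middle of the groove in the lower half, on the axis of the column lying in it, 43.5 mm above the bench.
- column_mid (a point): Middle of the steel column (19 mm thick, 90 mm long, dark end fittings 23 mm thick), loose, already lying in the groove along the block's x; nothing to do to it.
- pin_grip (a point): Locating pin, loose, upright in one of the stand's two holes, bare steel, 92 mm long, about 0.11 kg. This point: middle of its slim knurled grip (18 mm thick, 44 mm high, top of the pin); z along the pin, up. Below the grip a collar 24 mm wide, 6 mm thick, then a shank 12 mm thick, 42 mm long.
- pin_collar (a point): Centre of the underside of the pin's collar, 28 mm below pin_grip; it rests on the stand at first and must come to rest on the upper lug.
- pin_tip (a point): Lower end of the pin's shank, 70 mm below pin_grip; the last 7 mm taper to 7 mm thick.
- stand: White plastic stand, fixed, 52 (x) x 150 (y) x 55 mm high; origin at the centre of its underside. Two blind holes 13.5 mm wide and 47 mm deep, 45 mm to each side of the middle along y: one holds the pin, the other the driver.
- driver_mid (a point): Bystander: driver with a fat black fluted handle (32 mm thick, 44 mm high, this point at its middle, its top 99 mm above the bench), no collar, in the stand's other hole. Leave it.
- rack_mid (a point): Bystander: middle of a white tube rack, 30 x 251 mm and 70 mm high, tubes up to 112 mm, standing behind.
- reagent_mid (a point): Bystander: middle of a white reagent bottle, 68 mm thick, 150 mm high.
- tipbox_mid (a point): Bystander: middle of a pipette tip box, 85 x 122 x 62 mm.
- dish_mid (a point): Bystander: middle of a steel dish of spare fittings, 110 x 80 x 22 mm.
- wrench_grip (a point): Bystander: grip of a steel wrench, 150 mm long, lying flat on the bench.
- vial_mid (a point): Bystander: middle of a small capped vial, 31 mm wide, 38 mm high.
- beaker_mid (a point): Bystander: middle of a clear beaker, 62 mm wide, 70 mm high.
Mind the look-alikes: they are no part of the job. Leave any green, red or yellow look-alike of the part that bears pin_grip alone.

How it is judged:
On the way, in this order (a step that is already met when the one before it is completed fails the run):
1. the upper half is swung down onto the lower half (within 0.1 rad of shut) (value of joint lid below 0.1 rad), for 0.2 s.
2. with the upper half down, the pin goes through its hole and at least 6 mm into the lower hole (value of joint lid below 0.1 rad and z of pin_tip in the frame of lower_hole below -0.006 m and horizontal distance between pin_tip and lower_hole below 0.005 m), for 0.1 s.
At the end, for the whole second after the job is handed in: Still held for the last second: halves shut (lid under 0.02 rad), pin tip over 22 mm below the parting plane, collar within 4.5 mm of the upper hole's mouth, robot bearing on the pin (over 2 N) and the pin on the upper half (over 4 N), column in its groove (within 8 mm) (value of joint lid below 0.02 rad and distance between pin_collar and upper_hole below 0.0045 m and z of pin_tip in the frame of lower_hole below -0.022 m and horizontal distance between pin_tip and lower_hole below 0.005 m and contact force between pin and lid above 4 N and contact force between any of the fingers, the arm and pin above 2 N and distance between column_mid and groove below 0.008 m); the arm keeps its last pose, push and grip.
It fails at once if another thing on the bench is shoved by more than 40 mm, or the driver is lifted out (distance of driver_mid from where it was at the start of the episode above 0.03 m or distance of any of rack_mid, reagent_mid, tipbox_mid, dish_mid, wrench_grip, vial_mid, beaker_mid from where it was at the start of the episode above 0.04 m).
It also fails if it takes over 58 s, if anything falls off the work surface, if the arm or the gripper's body presses on something with over 40 N, if the wrist force passes 120 N, or if a joint passes its speed limit or range.

## Working session

There is one attempt and no reset: what is moved stays moved. The work goes in short steps, Python scripts to look and compute and a tool call to move; the robot and the scene stay as the last step left them, time stands still between calls to the robot, and variables do not carry over. Pictures are saved under pics/ and viewed, and the job is handed in when it is done.

Besides the shell and the picture viewer there is one more tool, called after "Call:" by a JSON object that holds its "name" and its "arguments". step_arm: Moves the arm, as the interface text tells. Its arguments: {"type":"object","properties":{"slide":{"type":"array"},"turn":{"type":"array"},"jaw":{"type":"number"},"newtons":{"type":"number"}},"required":["slide","turn"]}

```bash
mkdir -p pics
cat > h.py <<'E'
import numpy as np, cv2, json
from rig import get_obs, vision, hand_in
def save(p,n,crop=None,s=1):
    im=p["image"][:,:,::-1]
    if crop: a,b,c,d=crop; im=im[b:d,a:c]
    if s!=1: im=cv2.resize(im,None,fx=s,fy=s,interpolation=cv2.INTER_CUBIC)
    cv2.imwrite("pics/"+n,im)
def ray(p,c):
    d=np.linalg.inv(p["mtx"])@np.array([c[0],c[1],1.]); T=p["T"]
    return T[:3,3],T[:3,:3]@d
def dep(p,c):
    u,v=int(round(c[0])),int(round(c[1])); z=np.median(p["depth"][max(v-1,0):v+2,max(u-1,0):u+2])
    o,d=ray(p,c); return o+d*z
def atz(p,c,z):
    o,d=ray(p,c); return o+d*(z-o[2])/d[2]
def tri(pa,a,pb,b):
    o1,d1=ray(pa,a);o2,d2=ray(pb,b)
    A=np.stack([d1,-d2],1); t=np.linalg.lstsq(A,o2-o1,rcond=None)[0]
    x,y=o1+d1*t[0],o2+d2*t[1]; return (x+y)/2,np.linalg.norm(x-y)
def proj(p,X):
    T=np.linalg.inv(p["T"]); c=T[:3,:3]@X+T[:3,3]; q=p["mtx"]@c; return q[:2]/q[2]
E
python3 - <<'E'
from h import *
np.set_printoptions(precision=4,suppress=True)
o=get_obs(); print(o)
a=vision.camera("scene");b=vision.camera("top")
save(a,"s0.png",s=1.5);save(b,"t0.png",s=1.5)
for n in ["block","lid","lid_hinge","upper_hole","lower_hole","groove","column_mid","pin_grip","pin_collar","pin_tip","stand","driver_mid"]:
    A=vision.spot_point(a,n);B=vision.spot_point(b,n)
    print(n,[(np.round(x["centre"],1),round(x["p"],2)) for x in A[:4]],[(np.round(x["centre"],1),round(x["p"],2)) for x in B[:4]])
    if A and B: print("   ",tri(a,A[0]["centre"],b,B[0]["centre"]),dep(b,B[0]["centre"]))
E
```

```text
{'time': 0.0, 'q': array([-1.4675,  0.5285,  1.4339, -0.    ,  1.1814, -0.1785]), 'joint_velocities': array([-0.0014, -0.0005, -0.0008, -0.0018, -0.0008,  0.0001]), 'joint_torque': array([ -0.    , -44.0044, -17.6592,   0.0634,   0.0582,  -0.0002]), 'position': array([ 0.1738, -0.5996,  0.2216]), 'tool_rot': array([ 0.4254,  0.5658, -0.4243,  0.5648]), 'ft_force': array([ 0.8024,  1.0196, -0.0197]), 'moment': array([-0.0077,  0.0168,  0.0031]), 'grip_width': 0.08713448110649477}
block [(array([274.1, 155.8]), 0.68), (array([264.5, 223.9]), 0.4)] [(array([309.5, 200. ]), 0.76), (array([295.9, 201.9]), 0.6)]
    (array([ 0.6186, -0.0949,  0.3885]), np.float64(0.1929365413059485)) [ 0.5607 -0.1928  0.0529]Traceback (most recent call last):
  File "<stdin>", line 7, in <module>
ValueError: it knows: beaker_mid, block, column_mid, dish_mid, driver_mid, groove, lid_hinge, lower_hole, pin_collar, pin_grip, pin_tip, rack_mid, reagent_mid, stand, tipbox_mid, upper_hole, vial_mid, wrench_grip
```

Run:
```python
from h import *
np.set_printoptions(precision=4,suppress=True)
a=vision.camera("scene");b=vision.camera("top")
print(a["T"],b["T"],a["mtx"])
for n in ["block","lid_hinge","upper_hole","lower_hole","groove","column_mid","pin_grip","pin_collar","stand","driver_mid","rack_mid","reagent_mid","tipbox_mid","dish_mid","beaker_mid","vial_mid","wrench_grip"]:
    A=vision.spot_point(a,n);B=vision.spot_point(b,n)
    print(n,[(np.round(x["centre"],1),round(x["p"],2)) for x in A[:4]],[(np.round(x["centre"],1),round(x["p"],2),dep(b,x["centre"])) for x in B[:4]])
    for x in A[:3]:
      for y in B[:3]:
        X,e=tri(a,x["centre"],b,y["centre"])
        if e<.02: print("   ",X,round(e,4))
```

```text
[[ 0.7882  0.5345 -0.3051  0.8754]
 [ 0.6154 -0.6788  0.4007 -0.3384]
 [ 0.0071 -0.5036 -0.8639  0.8518]
 [ 0.      0.      0.      1.    ]] [[ 0.0091 -0.9949  0.1007  0.4619]
 [-0.9999 -0.0098 -0.0065 -0.001 ]
 [ 0.0074 -0.1006 -0.9949  1.3532]
 [ 0.      0.      0.      1.    ]] [[356.6851   0.     249.2466]
 [  0.     356.6851 191.4135]
 [  0.       0.       1.    ]]
block [(array([186.4, 257.2]), 0.88)] [(array([307.7, 201.4]), 0.85, array([ 0.5564, -0.1876,  0.048 ]))]
    [ 0.563  -0.192  -0.0073] 0.0087
lid_hinge [(array([193.7, 237.1]), 0.94), (array([282.9, 132.7]), 0.64), (array([183.5, 257.9]), 0.3)] [(array([247.5, 164.6]), 0.63, array([0.6782, 0.0108, 0.0362])), (array([295.5, 201.5]), 0.53, array([ 0.5556, -0.1474,  0.0503])), (array([138.6, 243.4]), 0.31, array([0.4136, 0.3724, 0.0011]))]
    [ 0.5578 -0.1479  0.0334] 0.0035
upper_hole [(array([195.7, 206.2]), 0.73)] [(array([288.8, 201.6]), 0.64, array([ 0.5492, -0.1177,  0.1322])), (array([294.8, 202.2]), 0.48, array([ 0.551 , -0.1416,  0.0823]))]
    [ 0.5504 -0.1149  0.1383] 0.0056
lower_hole [(array([166.3, 272.3]
[... 2697 characters left out ...]
.63, array([ 0.4254, -0.4203,  0.0036]))]
    [ 0.4276 -0.4172 -0.0049] 0.012
beaker_mid [(array([268.9,  92.1]), 0.79)] [(array([139.2, 242.4]), 0.72, array([0.417 , 0.3705, 0.0012])), (array([173.5, 199.5]), 0.38, array([0.5542, 0.2402, 0.1046])), (array([175.9, 200. ]), 0.22, array([0.5526, 0.2323, 0.1065]))]
    [0.4179 0.358  0.0448] 0.0015
vial_mid [(array([269.3, 224.8]), 0.57)] [(array([249.4, 164.7]), 0.52, array([0.6777, 0.0044, 0.0375]))]
    [0.6815 0.0043 0.013 ] 0.0006
wrench_grip [(array([211.7, 188.6]), 0.85)] [(array([247.2, 219.4]), 0.64, array([ 0.4971,  0.0101, -0.0002])), (array([287.2, 205.3]), 0.47, array([ 0.546 , -0.1249,  0.0003]))]
    [0.4925 0.0044 0.0018] 0.0146
```

View pics/s0.png

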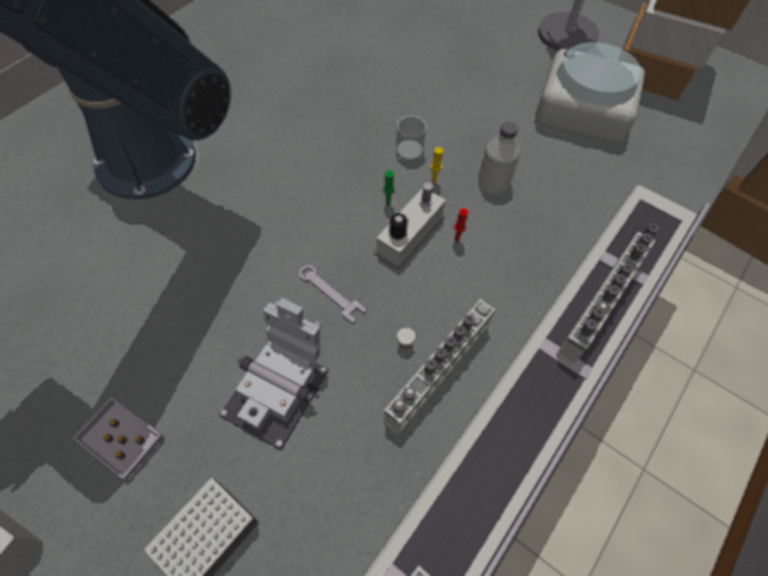

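View pics/t0.png

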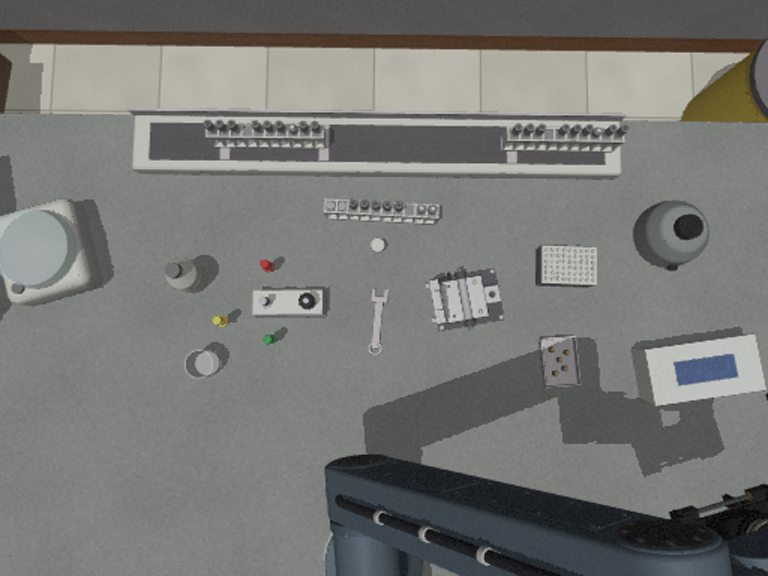

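Run:
```python
from h import *
a=vision.camera("scene");b=vision.camera("top")
np.savez("cam0.npz",ai=a["image"],ad=a["depth"],bi=b["image"],bd=b["depth"],aT=a["T"],bT=b["T"],m=a["mtx"],bm=b["mtx"])
save(a,"sblk.png",(140,190,230,300),7);save(b,"tblk.png",(275,165,345,230),9)
save(a,"sst.png",(240,90,320,180),7);save(b,"tst.png",(135,165,225,240),8)
```

```text
(no output)
```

View pics/sblk.png

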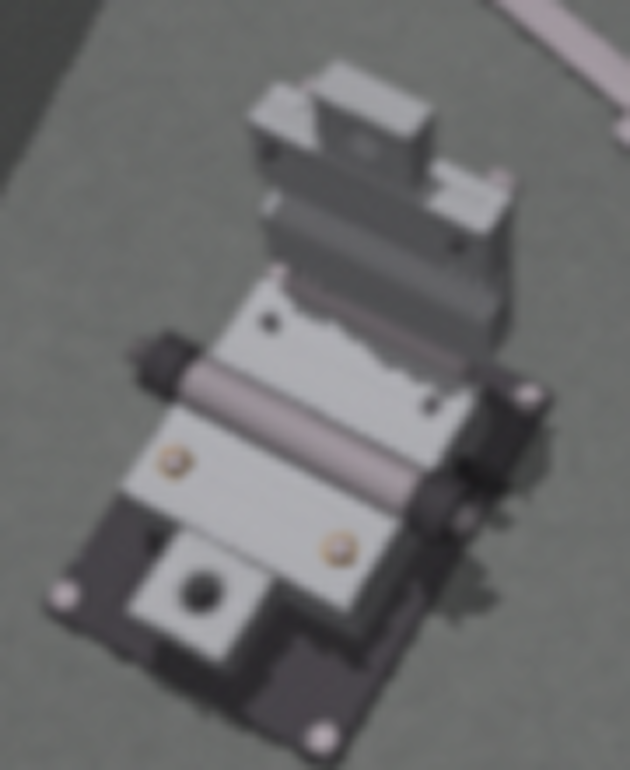

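View pics/tblk.png

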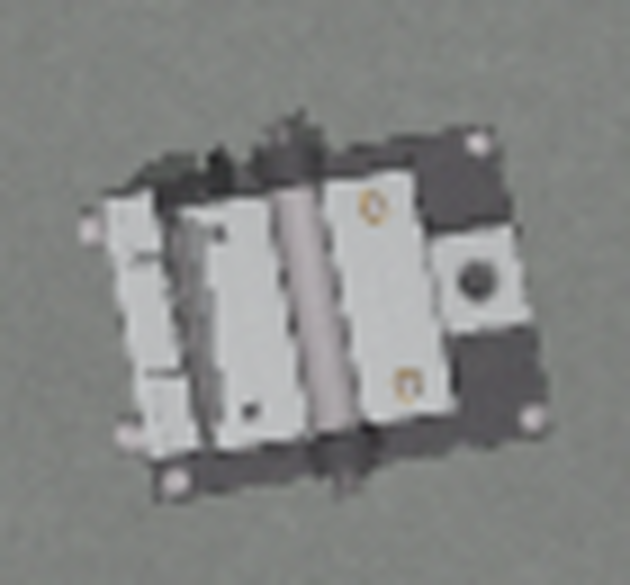

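View pics/sst.png

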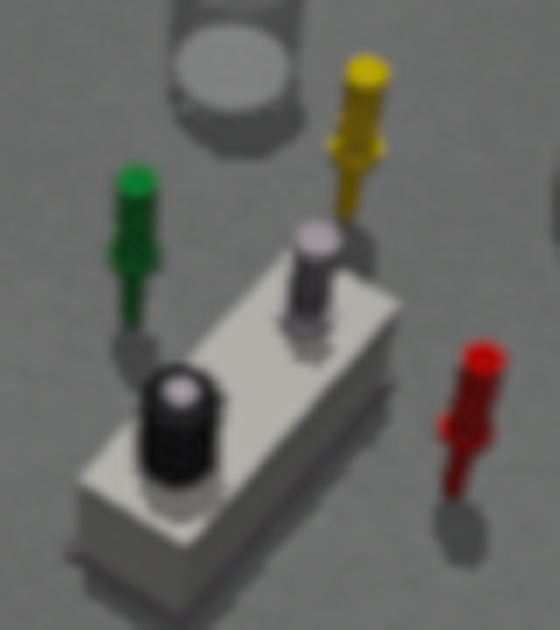

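View pics/tst.png

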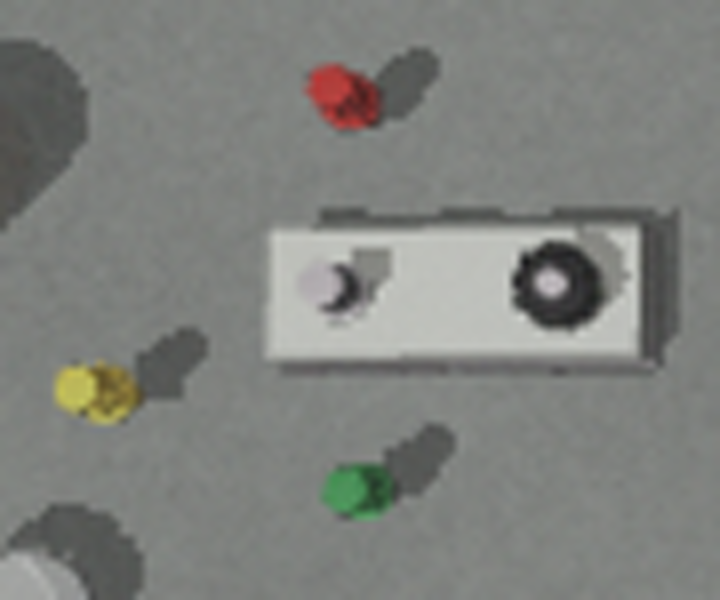

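```bash
cat > fit.py <<'E'
from h import *
from scipy.optimize import least_squares
np.set_printoptions(precision=4,suppress=True)
z=np.load("cam0.npz")
a=dict(image=z["ai"],depth=z["ad"],T=z["aT"],mtx=z["m"]);b=dict(image=z["bi"],depth=z["bd"],T=z["bT"],mtx=z["bm"])
def un(U,V,s,u0,v0): return np.array([(U+.5)/s-.5+u0,(V+.5)/s-.5+v0])
S=lambda U,V:un(U,V,7,140,190); Tt=lambda U,V:un(U,V,9,275,165)
P=lambda U,V:un(U,V,7,240,90); Q=lambda U,V:un(U,V,8,135,165)
print("pin top",tri(a,P(317,240),b,Q(320,283)))
print("driver top",tri(a,P(181,390),b,Q(552,284)))
print("stand corners",[atz(b,Q(*c),.055) for c in [(268,228),(642,224),(640,357),(267,360)]],[atz(a,P(*c),.055) for c in [(79,484),(186,543),(398,303)]])
# lower hole
print("lower hole",tri(a,S(201,591),b,Tt(478,281)))
# corners of block: scene & top
obs=[(a,S(201,591),(0,-.061,.044)),(b,Tt(478,281),(0,-.061,.044)),
 (a,S(122,492),(-.045,-.044,.044)),(a,S(347,612),(.045,-.044,.044)),
 (b,Tt(412,172),(.045,-.044,.044)),(b,Tt(453,408),(-.045,-.044,.044)),
 (a,S(130,607),(-.018,-.077,.044)),(a,S(222,660),(.018,-.077,.044)),
 (b,Tt(513,226),(.018,-.077,.044)),(b,Tt(530,323),(-.018,-.077,.044))]
def W(p,X):
    c,s=np.cos(p[2]),np.sin(p[2]); return np.array([p[0]+c*X[0]-s*X[1],p[1]+s*X[0]+c*X[1],X[2]+p[3]])
f=lambda p:np.concatenate([proj(v,W(p,X))-u for v,u,X in obs])
r=least_squares(f,[.563,-.192,.2,0],loss="soft_l1")
print(r.x,f(r.x).reshape(-1,2)); p=r.x
print("hole",W(p,(0,-.061,.044)),"hinge",W(p,(0,.047,.044)))
# lid: lug corners
def L(th,x,rr,t): # r out from hinge, t outward
    # shut: y=.047-r, z=.044+t ; open by th about x
    y=-rr*np.cos(th)+t*np.sin(th); zz=rr*np.sin(th)+t*np.cos(th)
    return W(p,(x,.047+y,.044+zz))
o2=[(a,S(317,110),(-.018,.124,0)),(a,S(421,137),(.018,.124,0)),(a,S(337,62),(-.018,.124,.014)),(a,S(433,107),(.018,.124,.014)),(a,S(367,148),(0,.108,0))]
g=lambda q:np.concatenate([proj(v,L(q[0],*X))-u for v,u,X in o2])
r=least_squares(g,[1.5]);print("lid",r.x,g(r.x).reshape(-1,2))
print("upper hole",L(r.x[0],0,.108,.014),"tip lug outer",L(r.x[0],0,.124,.014),L(r.x[0],0,.124,.0))
E
python3 fit.py
```

```text
pin top (array([0.5541, 0.2384, 0.1009]), np.float64(0.0024767534194972034))
driver top (array([0.5549, 0.148 , 0.098 ]), np.float64(0.002829865554856983))
stand corners [array([0.5787, 0.268 , 0.055 ]), array([0.5819, 0.1161, 0.055 ]), array([0.5277, 0.1159, 0.055 ]), array([0.5251, 0.2668, 0.055 ])] [array([0.5338, 0.1154, 0.055 ]), array([0.5832, 0.119 , 0.055 ]), array([0.5807, 0.2677, 0.055 ])]
lower hole (array([ 0.5769, -0.2536,  0.0402]), np.float64(0.002600685855849181))
[ 0.5667 -0.1931  0.1741 -0.0057] [[-0.1364  0.3582]
 [-0.5928 -0.2846]
 [-0.5105 -0.4771]
 [-0.643  -0.0015]
 [-0.7743 -0.6883]
 [-0.3947 -0.1127]
 [-0.4084  0.4576]
 [-0.6007  0.1841]
 [-0.7246 -0.3101]
 [-0.6144 -0.3795]]
hole [ 0.5773 -0.2532  0.0383] hinge [ 0.5586 -0.1468  0.0383]
lid [1.7433] [[-0.4354 -2.3875]
 [-1.3798  0.6428]
 [ 0.2885  0.171 ]
 [ 0.3787  0.5118]
 [-0.3845 -0.1112]]
upper hole [ 0.553  -0.1149  0.1423] tip lug outer [ 0.5525 -0.1122  0.158 ] [ 0.5549 -0.1258  0.1604]
```

```bash
python3 - <<'E'
from h import *
from scipy.spatial.transform import Rotation as R
o=get_obs(); r=R.from_quat(o["tool_rot"]).as_matrix(); print(r.round(3), o["time"])
zt=r[:,2]; print("jaw ang",np.degrees(np.arctan2(zt[1],zt[0])))
E
cat >> fit.py <<'E'
print("--- z fixed, per-camera px offset")
def f2(p): return np.concatenate([proj(v,W([*p[:3],0],X))-u-(p[3:5] if v is a else p[5:7]) for v,u,X in obs]+[p[3:7]*.7])
r=least_squares(f2,[.563,-.192,.2,0,0,0,0]);print(r.x)
pp=[*r.x[:3],0]; print("hole",W(pp,(0,-.061,.044)),"hinge",W(pp,(0,.047,.044)))
E
python3 fit.py|tail -3
```

```text
[[ 0.     0.961  0.278]
 [ 0.     0.278 -0.961]
 [-1.     0.    -0.   ]] 2.1
jaw ang -73.8563868444551
--- z fixed, per-camera px offset
[ 0.5679 -0.1931  0.1734 -0.5325 -0.3175 -0.2606 -0.7687]
hole [ 0.5784 -0.2532  0.044 ] hinge [ 0.5598 -0.1468  0.044 ]
```

Call:
{"name": "step_arm", "arguments": {"slide": [[0.2, 0.3, 0.1], [0.4, 0.6, 0.2], [0.65, 0.9, 0.3]], "turn": [[0, 0, 0.013], [0, 0, 0.026], [0, 0, 0.039]], "jaw": 0, "newtons": 20}}

```text
time: 2.4
position: [0.2388, -0.5094, 0.2527]
tool_rot: [0.352, 0.613, -0.352, 0.613]
ft_force: [1.2, 0.0, 0.0]
grip_width: 0.0702
```

Call:
{"name": "step_arm", "arguments": {"slide": [[0.2, 0.3, 0], [0.4, 0.6, 0], [0.65, 0.9, 0]], "turn": [[0, 0, 0.013], [0, 0, 0.026], [0, 0, 0.039]]}}

```text
time: 2.7
position: [0.3042, -0.4191, 0.2528]
tool_rot: [0.274, 0.652, -0.274, 0.652]
ft_force: [0.9, 0.0, 0.6]
grip_width: 0.0471
```

Call:
{"name": "step_arm", "arguments": {"slide": [[0.2, 0.3, 0], [0.4, 0.6, 0], [0.65, 0.9, 0]], "turn": [[0, 0, 0.013], [0, 0, 0.026], [0, 0, 0.039]]}}

```text
time: 3.0
position: [0.3692, -0.3291, 0.2528]
tool_rot: [0.192, 0.68, -0.192, 0.68]
ft_force: [1.0, -0.1, -0.4]
grip_width: 0.0229
```

Call:
{"name": "step_arm", "arguments": {"slide": [[0.2, 0.3, 0], [0.4, 0.6, 0], [0.65, 0.9, 0]], "turn": [[0, 0, 0.013], [0, 0, 0.026], [0, 0, 0.039]]}}

```text
time: 3.3
position: [0.4342, -0.239, 0.2528]
tool_rot: [0.108, 0.699, -0.108, 0.699]
ft_force: [0.2, 0.5, 0.1]
grip_width: 0.0029
```

Call:
{"name": "step_arm", "arguments": {"slide": [[0.2, 0.3, 0], [0.4, 0.6, 0], [0.65, 0.9, 0]], "turn": [[0, 0, 0.013], [0, 0, 0.026], [0, 0, 0.039]]}}

```text
time: 3.6
position: [0.4992, -0.1489, 0.2527]
tool_rot: [0.021, 0.707, -0.021, 0.707]
ft_force: [-0.1, -0.2, 0.6]
grip_width: 0.0008
```

Call:
{"name": "step_arm", "arguments": {"slide": [[0.25, 0.3, 0], [0.5, 0.65, 0]], "turn": [[0, 0, 0.019], [0, 0, 0.038]]}}

```text
time: 3.8
position: [0.5499, -0.0844, 0.2528]
tool_rot: [-0.064, 0.704, 0.063, 0.705]
ft_force: [0.9, -0.1, -0.6]
grip_width: 0.0008
```

Call:
{"name": "step_arm", "arguments": {"slide": [[0, 0, -0.4], [0, 0, -0.8], [0, 0, -1], [0, 0, -1]], "turn": [[0, 0, 0], [0, 0, 0], [0, 0, 0], [0, 0, 0]]}}

```text
time: 4.2
position: [0.5465, -0.0843, 0.1496]
tool_rot: [-0.061, 0.707, 0.063, 0.702]
ft_force: [-0.8, -0.0, -0.5]
grip_width: 0.0005
```

Run:
```python
from h import *
from scipy.spatial.transform import Rotation as R
o=get_obs(); r=R.from_quat(o["tool_rot"]).as_matrix();print(o["position"],np.degrees(np.arctan2(r[1,2],r[0,2])),o["ft_force"],o["time"])
a=vision.camera("scene");b=vision.camera("top")
save(a,"s1.png",(120,120,280,300),4);save(b,"t1.png",(245,140,345,230),7)
```

```text
[ 0.54654161 -0.08428966  0.14958305] 10.0465919335145 [-0.78772235 -0.02925235 -0.48503446] 4.2
```

View pics/s1.png

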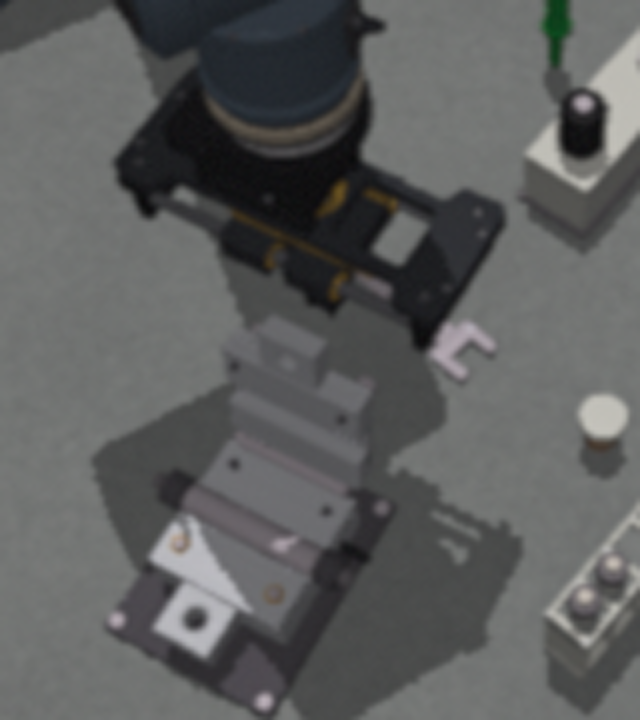

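View pics/t1.png

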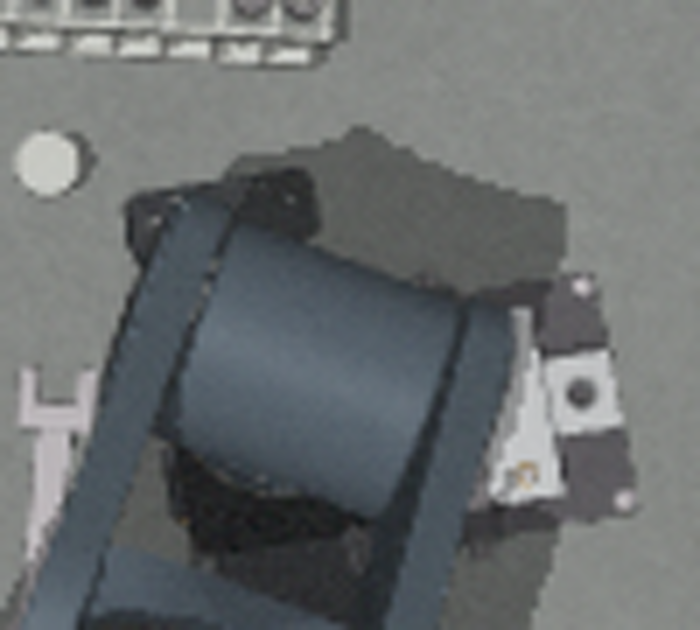

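```bash
cat > arc.py <<'E'
from h import *
o=get_obs(); p0=o["position"]; print(p0)
th0=.1735; B=np.array([.5679,-.1931]); r,t=.110,.014
for th in np.linspace(1.7,.03,24):
    y=.047-r*np.cos(th)+t*np.sin(th)+.0095; z=.044+r*np.sin(th)+t*np.cos(th)
    X=np.array([B[0]-np.sin(th0)*y,B[1]+np.cos(th0)*y,z])
    print(round(th,2),np.round((X-p0)*10,2))
E
python3 arc.py
```

```text
[ 0.5492306  -0.08546975  0.1528463 ]
1.7 [ 0.04 -0.24 -0.02]
1.63 [ 0.05 -0.32  0.  ]
1.55 [ 0.07 -0.4   0.01]
1.48 [ 0.08 -0.48  0.02]
1.41 [ 0.1  -0.56  0.02]
1.34 [ 0.11 -0.64  0.01]
1.26 [ 0.12 -0.72  0.  ]
1.19 [ 0.14 -0.79 -0.01]
1.12 [ 0.15 -0.87 -0.04]
1.05 [ 0.16 -0.94 -0.07]
0.97 [ 0.18 -1.01 -0.1 ]
0.9 [ 0.19 -1.08 -0.14]
0.83 [ 0.2  -1.15 -0.18]
0.76 [ 0.21 -1.21 -0.23]
0.68 [ 0.22 -1.27 -0.29]
0.61 [ 0.23 -1.33 -0.34]
0.54 [ 0.24 -1.38 -0.4 ]
0.47 [ 0.25 -1.43 -0.47]
0.39 [ 0.26 -1.47 -0.54]
0.32 [ 0.26 -1.5  -0.61]
0.25 [ 0.27 -1.54 -0.68]
0.18 [ 0.27 -1.56 -0.76]
0.1 [ 0.28 -1.58 -0.84]
0.03 [ 0.28 -1.6  -0.92]
```

Call:
{"name": "step_arm", "arguments": {"slide": [[0.04, -0.24, -0.02], [0.05, -0.32, -0.02], [0.07, -0.4, -0.02], [0.08, -0.48, -0.02], [0.1, -0.56, -0.02], [0.11, -0.64, -0.02], [0.12, -0.72, -0.02], [0.14, -0.79, -0.03], [0.15, -0.87, -0.05], [0.16, -0.94, -0.08], [0.17, -0.98, -0.1], [0.17, -1.0, -0.1]], "turn": [[0, 0, 0], [0, 0, 0], [0, 0, 0], [0, 0, 0], [0, 0, 0], [0, 0, 0], [0, 0, 0], [0, 0, 0], [0, 0, 0], [0, 0, 0], [0, 0, 0], [0, 0, 0]]}}

```text
time: 5.5
position: [0.5657, -0.1859, 0.142]
tool_rot: [-0.062, 0.705, 0.062, 0.704]
ft_force: [0.3, 1.6, -0.6]
grip_width: 0.0004
```

Run:
```python
from h import *
o=get_obs();print(o["position"],o["ft_force"],o["time"])
a=vision.camera("scene")
save(a,"s2.png",(120,120,280,300),4)
```

```text
[ 0.56572677 -0.18589561  0.1420329 ] [ 0.29717911  1.63800146 -0.60804828] 5.5
```

View pics/s2.png

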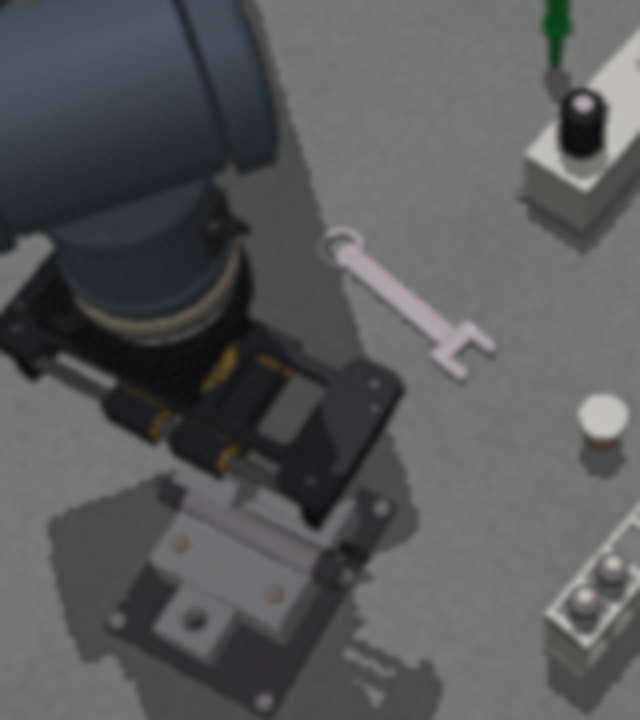

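Call:
{"name": "step_arm", "arguments": {"slide": [[0.02, -0.08, -0.04], [0.03, -0.15, -0.08], [0.04, -0.21, -0.13], [0.05, -0.27, -0.19], [0.06, -0.33, -0.24], [0.07, -0.38, -0.3], [0.08, -0.43, -0.37], [0.09, -0.47, -0.44], [0.09, -0.5, -0.51], [0.1, -0.54, -0.58], [0.1, -0.56, -0.66], [0.11, -0.58, -0.74]], "turn": [[0, 0, 0], [0, 0, 0], [0, 0, 0], [0, 0, 0], [0, 0, 0], [0, 0, 0], [0, 0, 0], [0, 0, 0], [0, 0, 0], [0, 0, 0], [0, 0, 0], [0, 0, 0]]}}

```text
time: 6.75
position: [0.5769, -0.2438, 0.068]
tool_rot: [-0.062, 0.704, 0.062, 0.704]
ft_force: [-0.2, 0.2, -0.1]
grip_width: 0.0004
```

Call:
{"name": "step_arm", "arguments": {"slide": [[0, -0.01, -0.03], [0, -0.01, -0.06], [0, -0.01, -0.08], [0, -0.01, -0.08]], "turn": [[0, 0, 0], [0, 0, 0], [0, 0, 0], [0, 0, 0]]}}

```text
time: 7.15
position: [0.5773, -0.2451, 0.0621]
tool_rot: [-0.063, 0.704, 0.061, 0.705]
ft_force: [-2.6, -1.5, 10.2]
grip_width: 0.0003
```

Run:
```python
from h import *
o=get_obs();print(o["position"],o["ft_force"],o["time"])
a=vision.camera("scene")
save(a,"s3.png",(120,120,280,300),4)
```

```text
[ 0.57725032 -0.24508273  0.06210996] [-2.64847554 -1.54258665 10.16860206] 7.15
```

View pics/s3.png

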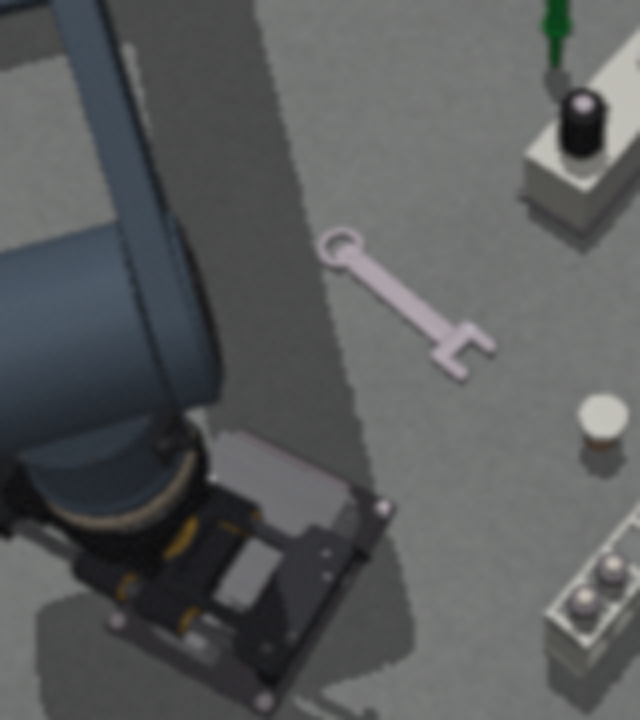

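Call:
{"name": "step_arm", "arguments": {"slide": [[0, 0, 0.3], [0, 0, 0.7], [0, 0.3, 1], [0, 0.7, 1], [0, 1, 1]], "turn": [[0, 0, 0], [0, 0, 0], [0, 0, 0], [0, 0, 0], [0, 0, 0]]}}

```text
time: 7.7
position: [0.577, -0.1427, 0.1617]
tool_rot: [-0.062, 0.704, 0.062, 0.705]
ft_force: [0.6, -0.6, -0.4]
grip_width: 0.0005
```

Call:
{"name": "step_arm", "arguments": {"slide": [[0, 0.4, 0.1], [0, 0.8, 0.2], [0, 1, 0.2]], "turn": [[0, 0, 0], [0, 0, 0], [0, 0, 0]], "jaw": 0.55}}

```text
time: 8.0
position: [0.5767, -0.0411, 0.1815]
tool_rot: [-0.062, 0.704, 0.063, 0.705]
ft_force: [0.3, -0.1, 0.2]
grip_width: 0.0167
```

Run:
```python
from h import *
o=get_obs();print(o["position"],o["ft_force"],o["time"])
a=vision.camera("scene");b=vision.camera("top")
save(a,"s4.png",(120,170,260,300),5);save(b,"t4.png",(275,165,345,230),9)
for n in ["upper_hole","lid_hinge"]:
  for p,z in ((a,.0645),(b,.0645)):
    print(n,[(x["centre"],x["p"],atz(p,x["centre"],z)) for x in vision.spot_point(p,n)[:1]])
```

```text
[ 0.57673331 -0.04109388  0.18145194] [ 0.26681741 -0.11500831  0.21469882] 8.0
upper_hole [([167.6, 273.3], 0.55, array([ 0.58423949, -0.25492391,  0.0645    ]))]
upper_hole [([329.1, 194.6], 0.57, array([ 0.57797237, -0.25471976,  0.0645    ]))]
lid_hinge [([190.5, 236.6], 0.64, array([ 0.56413608, -0.15754369,  0.0645    ]))]
lid_hinge [([296.0, 204.3], 0.94, array([ 0.54549371, -0.14740331,  0.0645    ]))]
```

View pics/s4.png

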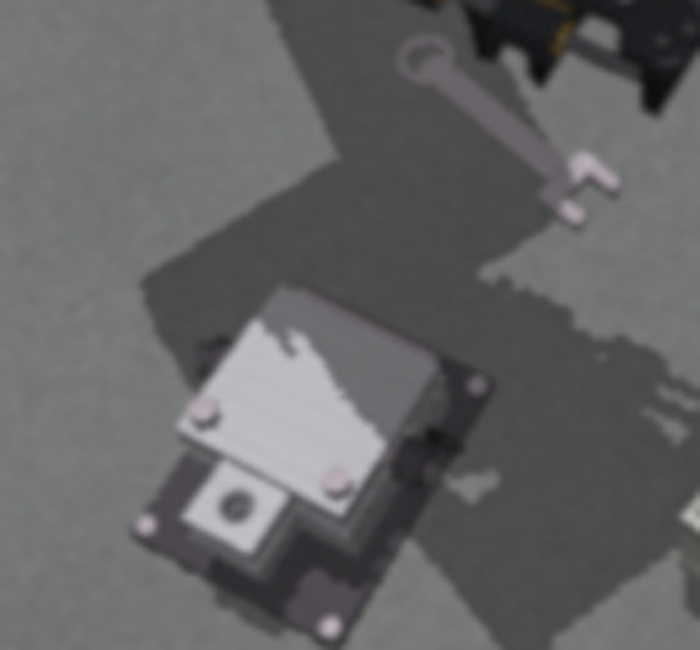

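View pics/t4.png

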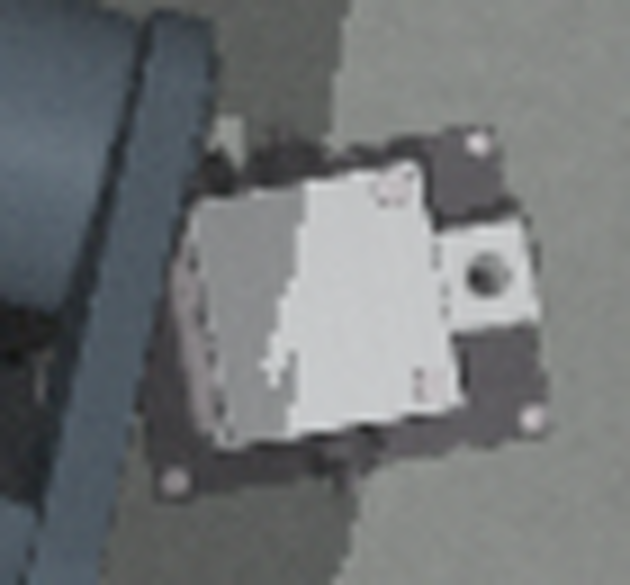

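Call:
{"name": "step_arm", "arguments": {"slide": [[-0.1, 0.4, 0], [-0.2, 0.8, 0], [-0.22, 1, 0]], "turn": [[0, 0, 0], [0, 0, 0], [0, 0, 0]]}}

```text
time: 8.6
position: [0.5532, 0.0566, 0.18]
tool_rot: [-0.061, 0.705, 0.062, 0.704]
ft_force: [0.3, -0.5, -0.2]
grip_width: 0.0475
```

Call:
{"name": "step_arm", "arguments": {"slide": [[0, 0.4, 0], [0, 0.8, 0], [0, 1, 0]], "turn": [[0, 0, 0], [0, 0, 0], [0, 0, 0]]}}

```text
time: 8.9
position: [0.5551, 0.157, 0.1803]
tool_rot: [-0.061, 0.704, 0.062, 0.704]
ft_force: [0.6, -0.6, -0.4]
grip_width: 0.0476
```

Call:
{"name": "step_arm", "arguments": {"slide": [[0, 0.4, 0], [0, 0.79, 0], [0, 0.79, 0], [0, 0.79, 0]], "turn": [[0, 0, 0], [0, 0, 0], [0, 0, 0], [0, 0, 0]]}}

```text
time: 9.3
position: [0.5551, 0.2341, 0.1801]
tool_rot: [-0.062, 0.705, 0.062, 0.704]
ft_force: [-0.3, 0.2, 0.3]
grip_width: 0.0482
```

Run:
```python
from h import *
o=get_obs();print(o["position"],o["ft_force"],o["time"],o["grip_width"])
a=vision.camera("scene");b=vision.camera("top")
save(a,"s5.png",(230,60,340,180),6)
save(b,"t5.png",(125,145,245,240),6)
print(proj(a,o["position"]))
```

```text
[0.55510192 0.23410075 0.18006066] [-0.33600779  0.21871819  0.34271717] 9.3 0.04820271262564197
[286.63111515 104.35760998]
```

View pics/s5.png

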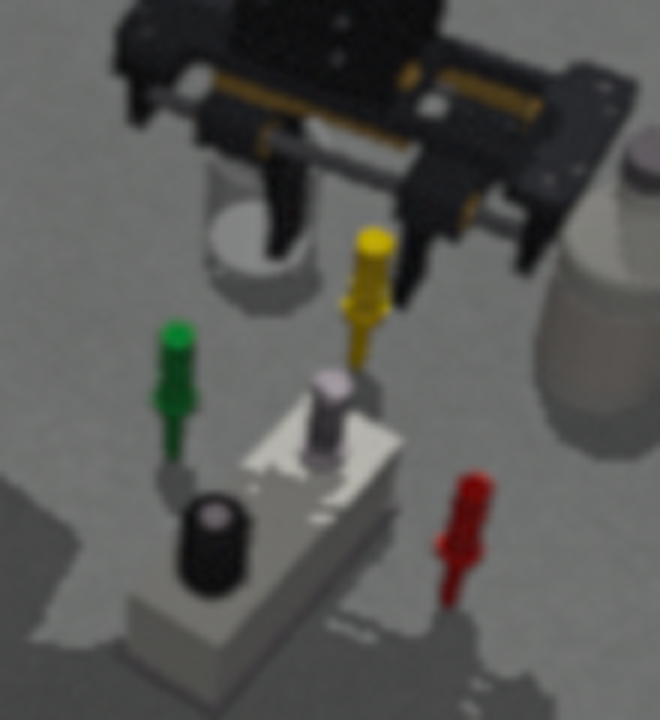

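Call:
{"name": "step_arm", "arguments": {"slide": [[0, 0.03, -0.3], [0, 0.03, -0.6], [0, 0.03, -0.8], [0, 0.03, -0.8]], "turn": [[0, 0, 0], [0, 0, 0], [0, 0, 0], [0, 0, 0]]}}

```text
time: 9.8
position: [0.5528, 0.2352, 0.0976]
tool_rot: [-0.061, 0.707, 0.06, 0.702]
ft_force: [0.1, -1.0, -0.3]
grip_width: 0.0477
```

Run:
```python
from h import *
o=get_obs();print(o["position"],o["ft_force"],o["time"],o["grip_width"])
a=vision.camera("scene")
save(a,"s6.png",(240,80,330,170),7)
```

```text
[0.55283171 0.23521373 0.09764012] [ 0.11434952 -1.01612086 -0.30323127] 9.8 0.047712193396687044
```

View pics/s6.png

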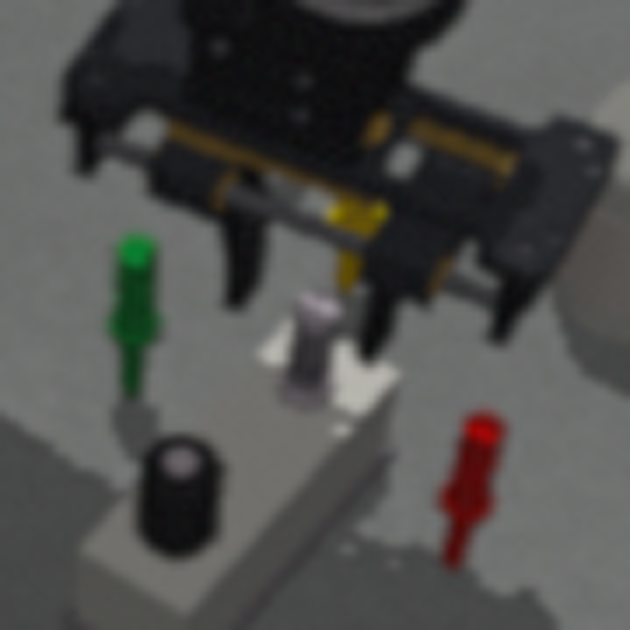

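Call:
{"name": "step_arm", "arguments": {"slide": [[0, 0.02, -0.1], [0, 0.02, -0.2], [0, 0.02, -0.31], [0, 0.02, -0.32], [0, 0.02, -0.32]], "turn": [[0, 0, 0], [0, 0, 0], [0, 0, 0], [0, 0, 0], [0, 0, 0]]}}

```text
time: 10.35
position: [0.5545, 0.2397, 0.0681]
tool_rot: [-0.062, 0.705, 0.062, 0.704]
ft_force: [0.0, -0.4, 0.1]
grip_width: 0.0479
```

Call:
{"name": "step_arm", "arguments": {"slide": [[0, 0, 0], [0, 0, 0], [0, 0, 0], [0, 0, 0], [0, 0, 0], [0, 0, 0], [0, 0, 0], [0, 0, 0]], "turn": [[0, 0, 0], [0, 0, 0], [0, 0, 0], [0, 0, 0], [0, 0, 0], [0, 0, 0], [0, 0, 0], [0, 0, 0]], "jaw": 0, "newtons": 50}}

```text
time: 11.15
position: [0.5548, 0.2397, 0.0687]
tool_rot: [-0.062, 0.704, 0.062, 0.704]
ft_force: [-0.8, -0.7, 2.2]
grip_width: 0.0166
```

Run:
```python
from h import *
o=get_obs();print(o["position"],o["ft_force"],o["time"],o["grip_width"])
a=vision.camera("scene")
save(a,"s7.png",(240,80,330,170),7)
```

```text
[0.55484454 0.23967823 0.06873139] [-0.75160026 -0.6602771   2.1829975 ] 11.15 0.016622312548130538
```

View pics/s7.png

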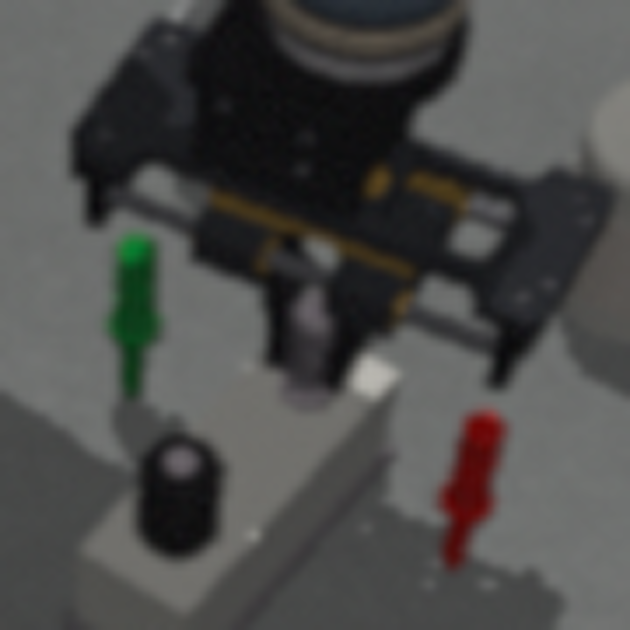

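Call:
{"name": "step_arm", "arguments": {"slide": [[0, 0, 0.1], [0, 0, 0.2], [0, 0, 0.4], [0, 0, 0.6], [0, 0, 0.8], [0, 0, 0.8], [0, 0, 0.8]], "turn": [[0, 0, 0], [0, 0, 0], [0, 0, 0], [0, 0, 0], [0, 0, 0], [0, 0, 0], [0, 0, 0]], "newtons": 60}}

```text
time: 11.9
position: [0.5549, 0.2397, 0.149]
tool_rot: [-0.062, 0.704, 0.062, 0.705]
ft_force: [-0.1, 0.4, -1.8]
grip_width: 0.0165
```

Run:
```python
from h import *
o=get_obs();print(o["position"],o["ft_force"],o["time"],o["grip_width"])
a=vision.camera("scene");b=vision.camera("top")
save(a,"s8.png",(240,60,330,150),7);save(b,"t8.png",(125,145,245,240),6)
for n,dz in (("grasp",.019),("tip",-.05)): print(n,proj(a,o["position"]+[0,0,dz]))
for n in ("pin_grip","pin_collar","pin_tip"): print(n,[(x["centre"],round(x["p"],2)) for x in vision.spot_point(a,n)[:5]])
```

```text
[0.55486089 0.23968191 0.14903733] [-0.05734393  0.36252174 -1.81728654] 11.9 0.016474223180090296
grasp [287.33983609 106.38763133]
tip [284.84372822 124.21106515]
pin_grip [([286.0, 110.0], 0.72), ([272.3, 91.0], 0.66), ([259.4, 120.8], 0.45), ([308.3, 146.0], 0.41)]
pin_collar [([289.2, 116.7], 0.71), ([260.0, 128.2], 0.69), ([308.3, 156.5], 0.67)]
pin_tip [([306.2, 160.3], 0.61), ([283.9, 126.4], 0.5), ([259.1, 139.0], 0.4)]
```

View pics/s8.png

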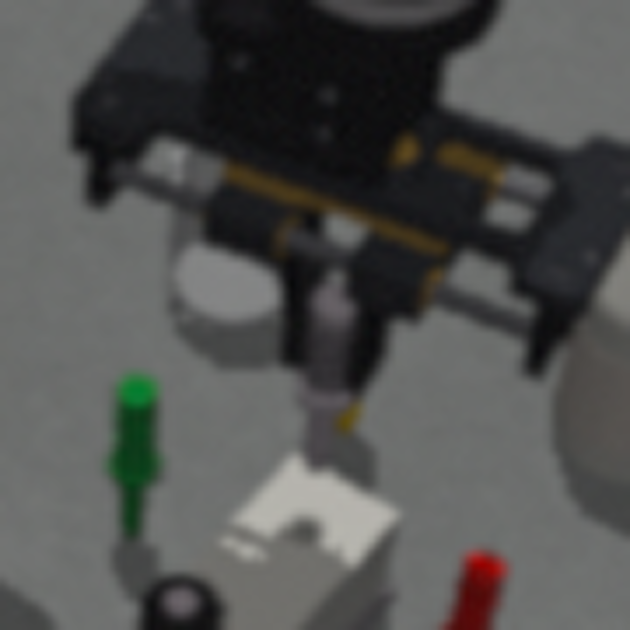

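Call:
{"name": "step_arm", "arguments": {"slide": [[0, 0, 0.25], [0, 0, 0.5], [0, -0.2, 0.5], [0, -0.6, 0.5], [0, -1, 0.5]], "turn": [[0, 0, 0], [0, 0, 0], [0, 0, 0], [0, 0, 0], [0, 0, 0]]}}

```text
time: 12.65
position: [0.5544, 0.1392, 0.1981]
tool_rot: [-0.063, 0.705, 0.063, 0.704]
ft_force: [1.2, 0.4, -0.8]
grip_width: 0.0164
```

Call:
{"name": "step_arm", "arguments": {"slide": [[0, -0.4, 0], [0.1, -0.7, 0], [0.2, -1, 0]], "turn": [[0, 0, 0], [0, 0, 0], [0, 0, 0]]}}

```text
time: 12.95
position: [0.5744, 0.0382, 0.1979]
tool_rot: [-0.061, 0.705, 0.062, 0.704]
ft_force: [0.7, 0.3, -1.1]
grip_width: 0.0165
```

Call:
{"name": "step_arm", "arguments": {"slide": [[0, -0.4, 0], [0, -0.7, 0], [0.03, -1, 0]], "turn": [[0, 0, 0], [0, 0, 0], [0, 0, 0]]}}

```text
time: 13.25
position: [0.577, -0.0616, 0.1977]
tool_rot: [-0.061, 0.705, 0.062, 0.704]
ft_force: [0.6, 0.1, -1.2]
grip_width: 0.0164
```

Call:
{"name": "step_arm", "arguments": {"slide": [[0, -0.4, 0], [0, -0.7, -0.1], [0, -1, -0.2]], "turn": [[0, 0, 0], [0, 0, 0], [0, 0, 0]]}}

```text
time: 13.55
position: [0.5776, -0.1618, 0.1778]
tool_rot: [-0.062, 0.705, 0.062, 0.704]
ft_force: [0.1, 0.7, -0.7]
grip_width: 0.0167
```

Call:
{"name": "step_arm", "arguments": {"slide": [[0, -0.4, 0], [0, -0.7, -0.2], [0, -0.92, -0.3], [0, -0.92, -0.3], [0, -0.92, -0.3], [0, -0.92, -0.3]], "turn": [[0, 0, 0], [0, 0, 0], [0, 0, 0], [0, 0, 0], [0, 0, 0], [0, 0, 0]]}}

```text
time: 14.15
position: [0.5778, -0.2509, 0.1487]
tool_rot: [-0.062, 0.704, 0.062, 0.704]
ft_force: [0.0, -0.4, -1.5]
grip_width: 0.017
```

Run:
```python
from h import *
o=get_obs();print(o["position"],o["ft_force"],o["time"],o["grip_width"],o["tool_rot"])
a=vision.camera("scene");b=vision.camera("top")
save(a,"s9.png",(130,200,220,300),7);save(b,"t9.png",(275,165,345,230),9)
np.savez("cam9.npz",ai=a["image"],ad=a["depth"],bi=b["image"],bd=b["depth"],pos=o["position"])
for n,dz in (("collar",-.0107),("tip",-.0557)): print(n,proj(a,o["position"]+[0,0,dz]))
for n in ("pin_grip","pin_collar","pin_tip","upper_hole"): print(n,[(x["centre"],round(x["p"],2)) for x in vision.spot_point(a,n)[:3]])
```

```text
[ 0.57783908 -0.25091679  0.14870177] [ 0.0383191  -0.3521208  -1.54703253] 14.15 0.016999731675845002 [-0.06180418  0.70447516  0.06248503  0.70426601]
collar [160.02081296 259.17844197]
tip [164.31414875 266.15201654]
pin_grip [([290.1, 105.6], 0.7), ([306.5, 145.3], 0.64), ([260.6, 120.6], 0.6)]
pin_collar [([288.2, 110.6], 0.64), ([257.6, 127.0], 0.63), ([305.1, 150.6], 0.52)]
pin_tip [([289.4, 118.9], 0.67), ([258.3, 140.2], 0.46), ([305.4, 159.2], 0.45)]
upper_hole [([169.8, 273.6], 0.91), ([332.1, 103.3], 0.35)]
```

View pics/s9.png

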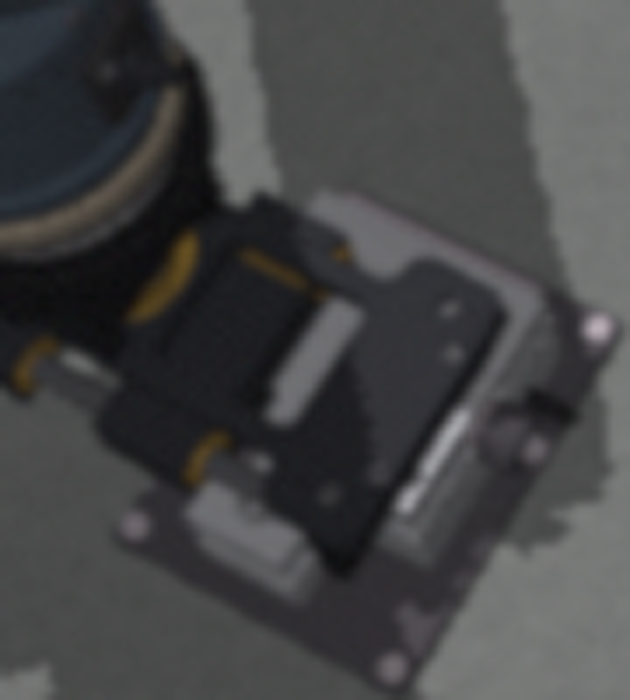

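View pics/t9.png

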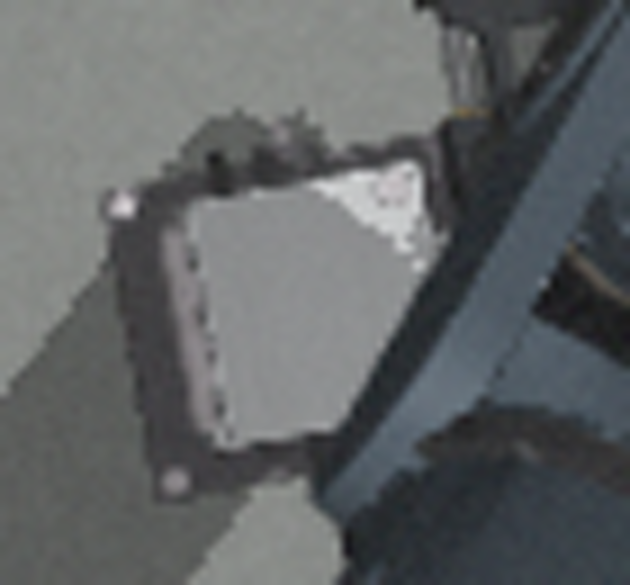

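Call:
{"name": "step_arm", "arguments": {"slide": [[0, 0, -0.1], [0, 0, -0.2], [0, 0, -0.25], [0, 0, -0.25]], "turn": [[0, 0, 0], [0, 0, 0], [0, 0, 0], [0, 0, 0]]}}

```text
time: 14.85
position: [0.5768, -0.2518, 0.1218]
tool_rot: [-0.061, 0.705, 0.062, 0.703]
ft_force: [0.6, 0.5, -2.0]
grip_width: 0.0168
```

Call:
{"name": "step_arm", "arguments": {"slide": [[0, 0, -0.03], [0, 0, -0.06], [0, 0, -0.09], [0, 0, -0.09]], "turn": [[0, 0, 0], [0, 0, 0], [0, 0, 0], [0, 0, 0]]}}

```text
time: 15.25
position: [0.5777, -0.2521, 0.1142]
tool_rot: [-0.062, 0.705, 0.062, 0.704]
ft_force: [-0.5, 1.1, -1.6]
grip_width: 0.0166
```

Call:
{"name": "step_arm", "arguments": {"slide": [[0, 0, -0.03], [0, 0, -0.06], [0, 0, -0.06]], "turn": [[0, 0, 0], [0, 0, 0], [0, 0, 0]]}}

```text
time: 15.55
position: [0.5778, -0.252, 0.1081]
tool_rot: [-0.062, 0.704, 0.062, 0.704]
ft_force: [0.9, 0.8, -2.4]
grip_width: 0.0169
```

Call:
{"name": "step_arm", "arguments": {"slide": [[0, 0, -0.03], [0, 0, -0.06], [0, 0, -0.06]], "turn": [[0, 0, 0], [0, 0, 0], [0, 0, 0]]}}

```text
time: 15.85
position: [0.5778, -0.2521, 0.102]
tool_rot: [-0.062, 0.704, 0.062, 0.704]
ft_force: [0.7, 2.0, -1.0]
grip_width: 0.0163
```

Call:
{"name": "step_arm", "arguments": {"slide": [[0, 0.005, -0.03], [0, 0.005, -0.06], [0, 0.005, -0.06]], "turn": [[0, 0, 0], [0, 0, 0], [0, 0, 0]]}}

```text
time: 16.15
position: [0.5776, -0.2519, 0.096]
tool_rot: [-0.062, 0.705, 0.062, 0.704]
ft_force: [1.1, 1.1, -2.2]
grip_width: 0.017
```

Call:
{"name": "step_arm", "arguments": {"slide": [[0, 0, -0.03], [0, 0, -0.06], [0, 0, -0.06]], "turn": [[0, 0, 0], [0, 0, 0], [0, 0, 0]]}}

```text
time: 16.45
position: [0.5776, -0.2518, 0.09]
tool_rot: [-0.062, 0.705, 0.062, 0.704]
ft_force: [0.3, 0.8, -0.3]
grip_width: 0.0168
```

Call:
{"name": "step_arm", "arguments": {"slide": [[0, 0.005, -0.03], [0, 0.005, -0.06], [0, 0.005, -0.09], [0, 0.005, -0.11], [0, 0.005, -0.11]], "turn": [[0, 0, 0], [0, 0, 0], [0, 0, 0], [0, 0, 0], [0, 0, 0]]}}

```text
time: 16.95
position: [0.5777, -0.2513, 0.0792]
tool_rot: [-0.062, 0.705, 0.062, 0.704]
ft_force: [-0.0, -0.3, -1.4]
grip_width: 0.0164
```

Call:
{"name": "step_arm", "arguments": {"slide": [[0, 0, -0.02], [0, 0, -0.04], [0, 0, -0.06], [0, 0, -0.06]], "turn": [[0, 0, 0], [0, 0, 0], [0, 0, 0], [0, 0, 0]]}}

```text
time: 17.35
position: [0.578, -0.2519, 0.0745]
tool_rot: [-0.062, 0.704, 0.061, 0.705]
ft_force: [-1.9, -0.6, 4.4]
grip_width: 0.0168
```

Call:
{"name": "step_arm", "arguments": {"slide": [[0, 0, -0.02], [0, 0, -0.02], [0, 0, -0.02]], "turn": [[0, 0, 0], [0, 0, 0], [0, 0, 0]]}}

```text
time: 17.65
position: [0.5781, -0.2521, 0.0727]
tool_rot: [-0.063, 0.704, 0.061, 0.705]
ft_force: [-2.3, -1.3, 5.4]
grip_width: 0.0167
```

Call:
{"name": "step_arm", "arguments": {"slide": [[0, 0, -0.02], [0, 0, -0.02], [0, 0, -0.02]], "turn": [[0, 0, 0], [0, 0, 0], [0, 0, 0]]}}

```text
time: 17.95
position: [0.5781, -0.2524, 0.0716]
tool_rot: [-0.063, 0.704, 0.061, 0.705]
ft_force: [-3.9, 0.4, 10.1]
grip_width: 0.0164
```

Call:
{"name": "step_arm", "arguments": {"slide": [[0, 0, -0.02], [0, 0, -0.02], [0, 0, -0.02]], "turn": [[0, 0, 0], [0, 0, 0], [0, 0, 0]]}}

```text
time: 18.25
position: [0.5782, -0.2525, 0.0714]
tool_rot: [-0.063, 0.704, 0.061, 0.705]
ft_force: [-5.9, 0.0, 19.8]
grip_width: 0.0161
```

Call:
{"name": "step_arm", "arguments": {"slide": [[0, 0, -0.02], [0, 0, -0.02], [0, 0, -0.02]], "turn": [[0, 0, 0], [0, 0, 0], [0, 0, 0]]}}

```text
time: 18.55
position: [0.5783, -0.2525, 0.0712]
tool_rot: [-0.063, 0.704, 0.061, 0.705]
ft_force: [-7.7, 2.6, 28.3]
grip_width: 0.0166
```

Call:
{"name": "step_arm", "arguments": {"slide": [[-0.005, 0, 0.01], [-0.005, 0, 0.01], [-0.005, 0, 0.01], [-0.005, 0, 0.01], [-0.005, 0, 0.01], [-0.005, 0, 0.01]], "turn": [[0, 0, 0], [0, 0, 0], [0, 0, 0], [0, 0, 0], [0, 0, 0], [0, 0, 0]]}}

```text
time: 19.15
position: [0.5782, -0.2525, 0.0714]
tool_rot: [-0.063, 0.704, 0.061, 0.705]
ft_force: [-6.5, 1.9, 23.4]
grip_width: 0.0167
```

Run:
```python
from h import *
for i in range(2):
    a=vision.camera("scene");b=vision.camera("top")
    o=get_obs();print(o["position"],o["ft_force"],o["moment"],o["time"],o["grip_width"])
save(a,"s10.png",(130,200,220,300),7);save(b,"t10.png",(275,165,345,230),9)
# lid top plane from depth, mask of lid
th=.1735;B=np.array([.5679,-.1931])
for n,p in (("scene",a),("top",b)):
    v,u=np.mgrid[0:384,0:512]; d=p["depth"]
    c=np.stack([(u-p["mtx"][0,2])/p["mtx"][0,0]*d,(v-p["mtx"][1,2])/p["mtx"][1,1]*d,d],-1)
    X=c@p["T"][:3,:3].T+p["T"][:3,3]; q=X[...,:2]-B
    bx=np.cos(th)*q[...,0]+np.sin(th)*q[...,1]; by=-np.sin(th)*q[...,0]+np.cos(th)*q[...,1]
    m=(d>0)&(abs(bx)<.04)&(by<.04)&(by>-.04)&(X[...,2]>.045)&(X[...,2]<.075)
    A=np.c_[bx[m],by[m],np.ones(m.sum())]; s=np.linalg.lstsq(A,X[...,2][m],rcond=None)[0]
    print(n,m.sum(),s,np.std(A@s-X[...,2][m]), by[m].min(),by[m].max())
    z=X[...,2]
    m2=(d>0)&(abs(bx)<.055)&(abs(by+.06)<.01)&(abs(z)<.03); print(m2.sum())
for nm in ("column_mid","groove"):print(nm,[(x["centre"],x["p"]) for x in vision.spot_point(a,nm)[:2]])
```

```text
[ 0.57821678 -0.25248913  0.07135479] [-5.76644374  1.5566335  22.96997151] [ 0.27244203  0.99077086 -0.00525614] 19.25 0.01671408490217713
[ 0.57822484 -0.25248886  0.07136131] [-5.84150742  1.61684151 22.93795306] [ 0.1810444   0.97317365 -0.01684602] 19.35 0.016528908536032266
scene 548 [0.00622302 0.00160156 0.06066052] 0.0014006346339126559 -0.03960936245831661 0.03985223314184406
18
top 480 [-0.00330054 -0.0212264   0.06248831] 0.002842328051871086 -0.037952115101771405 0.03994230919544393
1
column_mid []
groove [([183.5, 252.9], 0.86)]
```

View pics/s10.png

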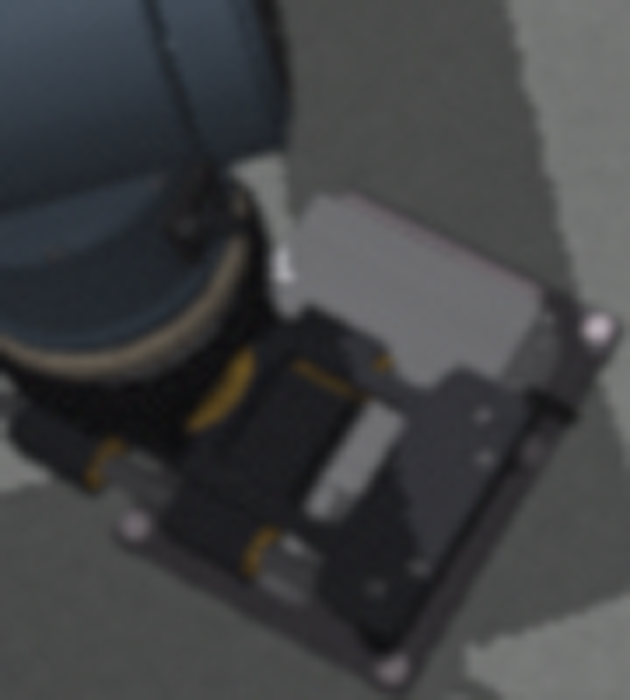

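Run:
```python
from h import *
z=np.load("cam0.npz");z9=np.load("cam9.npz")
a=vision.camera("scene");b=vision.camera("top")
th=.1735;B=np.array([.5679,-.1931])
for n,d,T,m_ in (("s ajar",z9["ad"],z["aT"],z["m"]),("s now",a["depth"],z["aT"],z["m"]),("t ajar",z9["bd"],z["bT"],z["bm"]),("t now",b["depth"],z["bT"],z["bm"])):
    v,u=np.mgrid[0:384,0:512]
    c=np.stack([(u-m_[0,2])/m_[0,0]*d,(v-m_[1,2])/m_[1,1]*d,d],-1)
    X=c@T[:3,:3].T+T[:3,3]; q=X[...,:2]-B
    bx=np.cos(th)*q[...,0]+np.sin(th)*q[...,1]; by=-np.sin(th)*q[...,0]+np.cos(th)*q[...,1]
    m=(d>0)&(abs(bx)<.038)&(by<.042)&(by>-.01)&(X[...,2]>.05)&(X[...,2]<.072)
    A=np.c_[bx[m],by[m],np.ones(m.sum())]; Z=X[...,2][m]
    for _ in range(4):
        s=np.linalg.lstsq(A,Z,rcond=None)[0]; e=A@s-Z; k=abs(e)<2.5*np.std(e)+1e-6; A,Z=A[k],Z[k]
    print(n,len(Z),s,e.std())
o=get_obs();print(o["position"],o["ft_force"],o["time"])
```

```text
s ajar 145 [ 0.00526776 -0.0764339   0.06441467] 0.0010548997671169344
s now 470 [0.00308393 0.00258004 0.06058141] 0.0011594028701852534
t ajar 374 [ 0.00836705 -0.08306442  0.06581097] 0.0024889634505397733
t now 348 [-0.01191828 -0.01290484  0.06221097] 0.002532953565799213
[ 0.57820374 -0.25251254  0.07137599] [-6.40328905  1.3468006  23.60506417] 19.55
```

Run:
```python
from h import *
print(hand_in())
o=get_obs();print(o["position"],o["ft_force"],o["time"])
```

```text
the job is handed in; nothing more can be done
None
the job is handed in; nothing more can be done
```

I swung the lid down with the closed fingers, then took the plain steel pin from the stand. I pushed it through both lugs until its collar sat on the upper lug. I handed in at about 19.6 s with the arm still gripping the pin and pressing with about 23 N.

**Last checks:**
- **Hard stop:** the tool stopped at 71.4 mm, against about 71.7 mm expected with the halves fully shut. The force then rose sharply with almost no further movement.
- **Lid angle:** the lid's tilt in the scene camera's depth went from about 0.076 rad when ajar to about 0.003 rad. The noisier top camera went from 0.083 to 0.013 rad.
- **Pin depth:** the tip is about 28 mm below the parting plane, worked out from the tool height because the gripper hid the pin from both cameras at the block.

**Open points:**
- A sideways force of about 6 N remained on the tool.
- The network did not report the column in the last picture, because the shut lid covers it. I could not check directly that it is still in its groove.
- I did not re-measure the other things on the bench, but I saw no contact with them.

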